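# Load the log wagon at the model railway's log loader

## Robot

A 7-joint arm with a two-finger parallel gripper is mounted at the origin on the work surface. World frame = base frame: x ahead of the robot, y to its left, z up, the work surface at z = 0. Lengths are in mm, angles in rad, forces in N, time in s.
With the tool pointing down it reaches from about 400 to 850 mm from the base axis. Payload 10.4 kg.
Tool frame: the origin (TCP) lies on the centre line of the jaws, within the pads' length; the fingertips stand 25 mm ahead of it and the grasp point (between the pads) lies 6 mm ahead of it; z points along the fingers, y is the line along which they close (so a half turn about z gives the same grasp; the last joint's range is limited). The gripper opens to 85 mm and grips with 20 to 120 N. Pads are 22 mm wide; open, the fingers measure 114 mm over their backs; the gripper's body (76 mm by 85 mm) begins 54 mm behind the grasp point. The pads swing forward as they close: fully open they stand 13 mm farther back than shut.
Start: joints at [-1.258, 0.332, -0.065, 1.46, 0.022, 1.35, -0.088], TCP at [205.94, 590.116, 256.338] pointing down, gripper open.
Joint ranges: [-2.6, 2.6], [-0.5, 2.12], [-1.47, 1.34], [0.16, 2.42], [-1.27, 4.41], [0.06, 2.06], [-2.6, 2.6]. Speed limits (rad/s): [2.22, 2.22, 2.79, 2.79, 3.14, 3.14, 3.14].

## Interface

Orientations are given as a 3x3 rotation matrix whose columns are the frame's x, y, z axes.
In Python, from bench import state, capture, close_job gives the robot as it stands.
- The arm moves only by the tool jog_arm, never from a script. Its argument "commands" is a list of rows, each a list of 4 numbers: the shift along the world's x, y, z in mm, then the turn about the world's z in rad. In form: [[dx, dy, dz, twist], ...]. A call has exactly 10 rows; each row is the pose to reach, as a shift and turn from the pose commanded when the call began; what a row does not reach only later rows make up. A row lasts 1/8 s, in which the tool goes at most 62.5 mm and 10.7 degrees, less where a joint would pass 70% of its speed; a pose out of reach is approached as far as the arm can. A call with a gripper value outside its range is refused whole. "gripper" is the gripper's target within -1 to 1 (fully open at 1, half-way at 0, shut at -1), set as the call begins (left out, the last holds). The fingers move at their own pace and stop on an object; the grip force is fixed at half the most. Time passes only in rows, so rows that repeat a pose let the fingers close, or fill a call up. It gives the time, the measured TCP pose, the force, the opening and the grip force at its end, in the units of the state.
- state(): the state, without advancing time (a new reading comes with each control period).
- capture(name): name is "scene" or "top"; returns a dict with "color" (400x640x3 uint8, blue, green, red), "intrinsics" (3x3 intrinsics, pixels), "k1" (the pictures are not rectified: a ray, as slopes to the right and down, at radius r is drawn at 1 + k1 r^2 times it, then the intrinsics apply), "rvec" (rotation vector, rad) and "tvec" (3), from world to camera coordinates, as OpenCV has them. Camera axes: x right, y down, z forward; pixel columns grow to the right and rows downward; lengths in mm; the calibration is good to about 2 mm. A picture is of the moment at which its call begins. There is no depth.
- close_job(): hands the job in; it is judged then, once.
The state is a dict: "time": time; "joint_positions": joint angles; "qvel": joint speeds; "effort": joint torques, N m; "position": TCP position; "orientation": TCP orientation; "force": force on the tool from outside, world axes, zero at the start; "torque": the same for the moment, N m; "grip_width": finger opening in mm; "grip_force": force on a finger pad.
Only numpy, scipy, OpenCV 4.12 (cv2) and the standard library are available. Lean on these libraries where they do the work, as an engineer would, in place of code of your own. Each camera call takes 0.05 s, during which the arm holds its last target. There are 200 camera calls.

## Task

Gently push the log wagon along its track until its buffers meet the buffer stop, so that it stands below the log loader. Then press down the loader's wooden press plate, so that the other end of the rocking lever lifts the gate, keep it down until all three logs have rolled onto the wagon, and let the lever come back up so that the gate is shut again. Do not grip the wagon, do not touch the logs or the gate themselves, and leave the engine, signal box, bench and the two spare buffer stops where they stand.

Things in the scene. Friction and masses are not known exactly. Their poses are not given: they have to be found in the camera images.
- siding: Fixed piece of layout: 45 mm gauge track, turntable pit and wooden log loader. Origin on the plywood deck (world z = 0) under the loader. +y runs along the track from the buffer stop to the turntable; +x is level, from the press plate across the loader to the track, the way the logs roll. Track centre line x = 106 mm, rail tops 22 mm up; pit 304 mm across, centre x = 106, y = 430 mm.
- deck_lip (a point): Middle of the lower edge of the loader's sloping plank deck, 76 mm up, beside the wagon (x = 50, y = 0 mm in siding). The deck falls towards +x at 21 degrees. The loader is 130 mm wide in y, 146 mm over the lever, and reaches from x = -94 mm (press plate) to 50 mm; highest point 180 mm, at the plate.
- buffer_stop (a point): Where the wagon's buffers meet the fixed brass buffer stop that ends the track (50 to 56 mm high, 70 mm wide), 46 mm up, on the track's centre line.
- wagon_run (a joint): Travel of the log wagon along its track in m: 0 when its buffers touch the buffer stop, growing towards the turntable (+y of siding). It starts between 0.04 and 0.09. The wagon rolls with about 1.5 N of drag, stays where it is left, cannot leave the track and stops at 0, where it gives a few mm (sprung buffers) when pushed hard.
- wagon: Four-wheel wooden log wagon, 0.6 kg, axes as siding. Origin on the plywood deck under its middle. Bed 106 mm wide (x), 170 mm long (y), top 56 mm up. At each end an upright board, 104 mm wide, 8 mm thick, top edge 116 mm up, outer face 87 mm from the middle; two buffers below it, 39 to 54 mm up, reach 99 mm. Far (+x) side: four stakes, tops 106 mm up; loader side open, with an inclined board.
- wagon_bed (a point): Middle of the top of the wagon's bed; axes as wagon. Clear inside: 154 mm in y, and in x from -18 mm to the stakes at 42 mm; from x = -18 to -53 mm an inclined loading board rises to 15 mm above the bed on the loader's side.
- wagon_end (a point): Middle of the outer face of the wagon's end board on the turntable side (+y), 100 mm above the plywood deck: the place to push, towards -y of siding.
- rocker (a joint): Angle of the loader's rocking lever in rad: 0 with the gate shut, growing as the press plate goes down, stopping firmly at 0.40. From about 0.28 a log passes under the gate. A light return spring and the gate's weight bring it back to 0 when let go; pressing takes about 1 to 2 N at the plate.
- plate_top (a point): Middle of the top of the press plate: pale wood, 34 mm (x) by 60 mm (y), 5 mm thick, on the raised end of the lever; 176 mm above the plywood deck while the gate is shut. Pressed, it sinks about 23 mm on an arc of 60 mm radius about lever_pivot until the lever stops. At rest it slopes down some 11 degrees towards +x, pressed some 12 degrees the other way.
- lever_pivot (a point): Middle of the lever's pivot axis, which lies along y of siding, 147 mm up, 53 mm beyond the press plate's middle (+x). Two steel arms run from the plate's cross bar along both outsides of the loader (71 mm either side of the middle) to the gate.
- gate: The steel gate blade, 92 mm wide, 34 mm high, 6 mm thick, hanging across the loader's deck from the other end of the lever. Its origin is the middle of its lower edge; shut, this is at x = 36 mm, y = 0 in siding's frame and 90 mm up, 8 mm off the sloping deck.
- log1: Brown wooden log, a plain cylinder 26 mm in diameter and 110 mm long, about 40 g, lying along y on the loader's deck behind the gate, nearest the gate. Its origin is its centre, its y axis its length.
- log2: Brown wooden log, a plain cylinder 26 mm in diameter and 110 mm long, about 40 g, lying along y on the loader's deck behind the gate, in the middle. Its origin is its centre, its y axis its length.
- log3: Brown wooden log, a plain cylinder 26 mm in diameter and 110 mm long, about 40 g, lying along y on the loader's deck behind the gate, farthest uphill. Its origin is its centre, its y axis its length.
- engine: Bystander: black die-cast tank engine 200 mm long, 86 mm wide, 112 mm high, standing on the turntable's bridge track (rail tops 22 mm up). Origin at rail height under its middle, its x axis along its length.
- signal_box: Bystander: tin signal box with a dark pitched roof, 74 by 104 mm (roof 106 by 128 mm), 125 mm high, standing loose on the plywood deck. Origin under its middle.
- bench: Bystander: cream ceramic station bench 80 mm long, 29 mm deep, 48 mm high, loose on the deck. Origin under its middle.
- spare_stop1: Bystander: spare brass buffer stop, 70 mm wide, 65 mm long, 37 mm high, loose on the deck. Origin under its middle.
- spare_stop2: Bystander: a second spare brass buffer stop of the same size, loose on the deck.
Things that resemble listed ones, but are neither listed nor needed, are in the scene too. What is shaped like the log1 but blue is not meant.

How it is judged (in metres and radians):
On the way, in this order (a step that is already met when the one before it is completed fails the run):
1. the wagon has been pushed home against the buffer stop (value of joint wagon_run below 0.004 m), for 0.2 s.
2. the lever is pressed and the gate is lifted clear of the logs (value of joint rocker above 0.28 rad), for 0.2 s.
At the end, for the whole second after the job is handed in: All three logs lie at rest in the wagon between its ends, inclined board and stakes (log centres within 42 mm of the bed's middle across, 30 mm along, 5 to 42 mm above the bed), the wagon stands within 5 mm of the buffer stop, and the lever is back with the gate shut (joint below 0.04 rad) (x of log1 in the frame of wagon_bed between -0.042 and 0.042 m and y of log1 in the frame of wagon_bed between -0.03 and 0.03 m and z of log1 in the frame of wagon_bed between 0.005 and 0.042 m and linear speed of each of log1, log2, log3 below 0.03 m/s and x of log2 in the frame of wagon_bed between -0.042 and 0.042 m and y of log2 in the frame of wagon_bed between -0.03 and 0.03 m and z of log2 in the frame of wagon_bed between 0.005 and 0.042 m and x of log3 in the frame of wagon_bed between -0.042 and 0.042 m and y of log3 in the frame of wagon_bed between -0.03 and 0.03 m and z of log3 in the frame of wagon_bed between 0.005 and 0.042 m and value of joint wagon_run below 0.005 m and value of joint rocker below 0.04 rad); the robot touches nothing.
It fails at once if the robot touches a log (contact force between any of the fingers, the arm and log1 above 0.5 N or contact force between any of the fingers, the arm and log2 above 0.5 N or contact force between any of the fingers, the arm and log3 above 0.5 N).
It fails at once if the robot touches the gate itself instead of the lever's press end (contact force between any of the fingers, the arm and gate above 0.5 N).
It fails at once if the wagon is gripped, or rammed into the stop (more than 36 N from the fingers) (contact force between the fingers and wagon above 36 N).
It fails at once if the engine, signal box, bench or a spare buffer stop is shifted by more than 15 mm, lifted or tipped (distance of any of engine, bench, signal_box, spare_stop1, spare_stop2 from where it was at the start of the episode above 0.015 m or angle between any of engine, bench, signal_box, spare_stop1, spare_stop2's own z axis and vertical above 0.25 rad).
It also fails if it takes over 43 s, if anything falls off the work surface, if the arm or the gripper's body presses on something with over 40 N, if the wrist force passes 120 N, or if a joint passes its speed limit or range.

## Working session

There is one attempt and no reset: what is moved stays moved. The work goes in short steps, Python scripts to look and compute and a tool call to move; the robot and the scene stay as the last step left them, time stands still between calls to the robot, and variables do not carry over. Pictures are saved under pics/ and viewed, at most 10 in all, crops included, and the job is handed in when it is done.

Besides the shell and the picture viewer there is one more tool, called after ">>>" as name(argument=value, ...) on one line, values as JSON. jog_arm: Moves the arm, as the interface text tells. Its arguments: {"type":"object","properties":{"commands":{"type":"array","items":{"type":"array","items":{"type":"number"}}},"gripper":{"type":"number"}},"required":["commands"]}

```bash
mkdir -p pics; python3 - <<'E'
from bench import state,capture
import cv2,pickle
for n in("scene","top"):
    c=capture(n);cv2.imwrite(f"pics/{n}0.png",c["color"]);pickle.dump(c,open(f"{n}0.pkl","wb"));print(c["intrinsics"],c["k1"],c["rvec"],c["tvec"])
s=state();print(s["time"],s["position"],s["orientation"],s["grip_width"])
E
```

```text
[[405.00168882   0.         317.50294927]
 [  0.         405.00168882 205.67489824]
 [  0.           0.           1.        ]] -0.02093977331591296 [ 2.14415085  1.49905832 -0.48372733] [-210.09164922 -324.90077724 1480.22849563]
[[394.84647857   0.         312.80528247]
 [  0.         394.84647857 202.34212849]
 [  0.           0.           1.        ]] -0.059679862190040484 [ 2.15634321 -2.15958304  0.12605309] [  39.13620686  567.0111597  1060.50880577]
0.1 [205.82809068 589.82763218 255.63081255] [[-9.44174371e-01  3.29445940e-01 -3.59213539e-04]
 [ 3.29446133e-01  9.44173663e-01 -1.15765970e-03]
 [-4.22263247e-05 -1.21137413e-03 -9.99999265e-01]] 85.64090921016412
```

View pics/scene0.png

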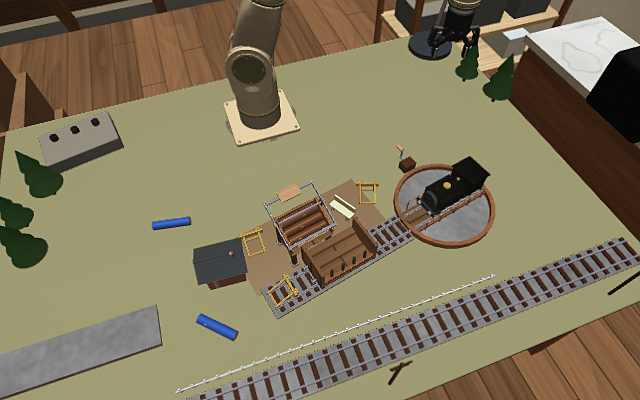

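View pics/top0.png

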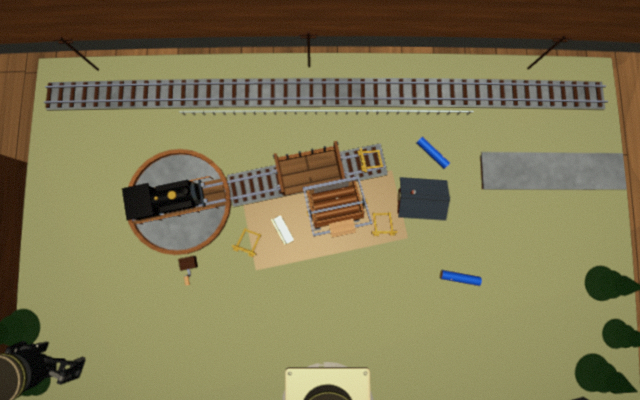

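The scene view shows the loader at about (305,220), the wagon at (340,250) and the turntable at (445,205). In the top view, the pit is at about (177,202), the wagon spans columns 277–342, the fixed stop is at (370,160) and the plate is at (342,228). I'll enlarge the top view to read exact corners.

```bash
cat > h.py <<'E'
import cv2,pickle,numpy as np
def cam(c):
    R=cv2.Rodrigues(np.array(c["rvec"],float))[0];return R,np.array(c["tvec"],float).ravel(),np.array(c["intrinsics"]),np.array([c["k1"],0,0,0.])
def ray(c,uv,z):
    R,t,K,d=cam(c);p=cv2.undistortPoints(np.array([[uv]],float),K,d).ravel()
    v=R.T@np.array([p[0],p[1],1]);o=-R.T@t;return o+v*(z-o[2])/v[2]
def proj(c,P):
    return cv2.projectPoints(np.array(P,float).reshape(-1,3),np.array(c["rvec"],float),np.array(c["tvec"],float),np.array(c["intrinsics"]),np.array([c["k1"],0,0,0.]))[0].reshape(-1,2)
E
python3 - <<'E'
import cv2
t=cv2.imread("pics/top0.png")[130:260,215:415];cv2.imwrite("pics/t1.png",cv2.resize(t,None,fx=4,fy=4,interpolation=cv2.INTER_CUBIC))
t=cv2.imread("pics/scene0.png")[170:320,240:440];cv2.imwrite("pics/s1.png",cv2.resize(t,None,fx=4,fy=4,interpolation=cv2.INTER_CUBIC))
E
```

```text
(no output)
```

View pics/t1.png

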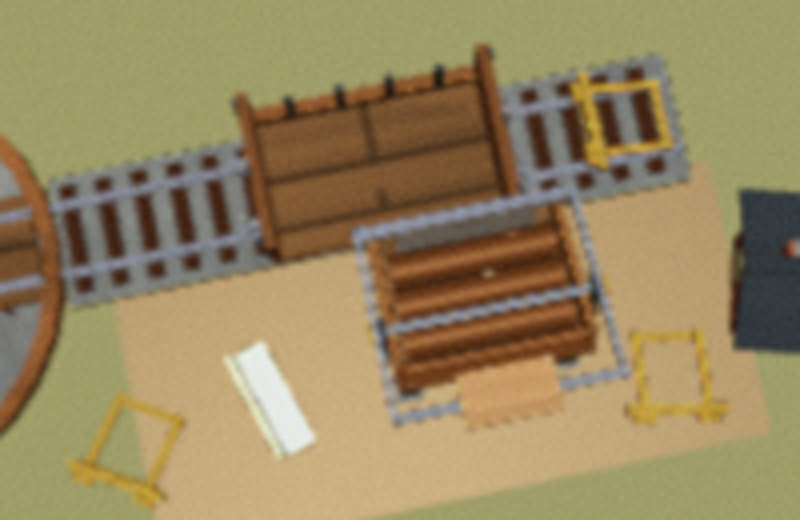

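View pics/s1.png

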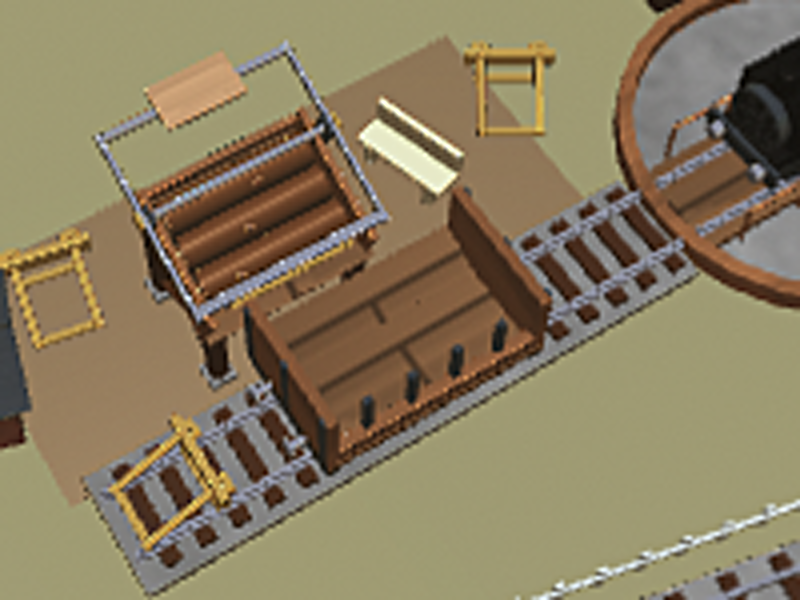

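```bash
python3 - <<'E'
from h import *
t=pickle.load(open("top0.pkl","rb"));s=pickle.load(open("scene0.pkl","rb"))
T=lambda x,y,z:ray(t,(215+(x-1.5)/4,130+(y-1.5)/4),z)
S=lambda x,y,z:ray(s,(240+(x-1.5)/4,170+(y-1.5)/4),z)
np.set_printoptions(precision=1,suppress=True)
print("plate",T(512,394,176),S(196,90,176))
print("plate cornersT",[T(*p,176)[:2] for p in((460,376),(556,358),(563,408),(470,430))])
print("plate cornersS",[S(*p,176)[:2] for p in((147,91),(222,52),(246,88),(170,128))])
a,b=T(237,98,116),T(270,256,116);print("end T",a,b,(a+b)/2)
a,b=S(455,188,116),S(548,306,116);print("end S",a,b,(a+b)/2)
for P in((60,190),(580,94)),((60,262),(262,228)):
    a,b=T(*P[0],22),T(*P[1],22);print("rail",a,b,np.degrees(np.arctan2(*(a-b)[:2])))
a,b=T(357,236,150),T(575,198,150);print("gate bar ang",np.degrees(np.arctan2(*(a-b)[:2])))
a,b=T(583,75,56),T(600,165,56);print("stop top front ",a,b)
a,b=S(180,420,56),S(226,500,56);print("stop top frontS ",a,b)
hsv=cv2.cvtColor(t["color"],cv2.COLOR_BGR2HSV)
m=cv2.inRange(hsv,(5,100,60),(18,255,220));m[:, :115]=0;m[:,235:]=0;m[:140]=0;m[258:]=0
c=np.vstack([x for x in cv2.findContours(m,0,1)[0] if len(x)>20]);h=cv2.convexHull(c)
e=cv2.fitEllipse(h);print(e,"pit",ray(t,e[0],22),ray(t,e[0],8))
print("eng", T(0,0,0))
E
```

```text
plate [487.7 -33.4 176. ] [491.7 -31.5 176. ]
plate cornersT [array([498.5,  -2.4]), array([509.2, -60.1]), array([479.3, -63.8]), array([466.3,  -8.2])]
plate cornersS [array([481.2, -62. ]), array([467.6,  -5.7]), array([501.6,  -0.2]), array([515. , -56.5])]
end T [684.  139.3 116. ] [579.9 116.9 116. ] [631.9 128.1 116. ]
end S [587.1 116.5 116. ] [691.1 137.6 116. ] [639.1 127.1 116. ]
rail [641.  274.1  22. ] [709.6 -95.3  22. ] -10.526423098927907
rail [589.4 272.8  22. ] [613.3 130.4  22. ] -9.52452566584003
gate bar ang -9.913536385447932
stop top front  [714.6 -93.6  56. ] [ 651.2 -104.2   56. ]
stop top frontS  [ 657.2 -104.1   56. ] [720.3 -93.   56. ]
((178.2157440185547, 201.4111785888672), (103.59837341308594, 109.1382064819336), 60.00685501098633) pit [571.8 418.8  22. ] [573.6 423.7   8. ]
eng [787.3 327.2   0. ]
```

>>> jog_arm(commands=[[20,-20,0,0.03],[45,-45,0,0.08],[80,-80,0,0.14],[120,-120,0,0.2],[160,-160,0,0.27],[200,-200,0,0.34],[240,-240,0,0.41],[280,-280,0,0.48],[310,-310,0,0.525],[330,-330,0,0.525]], gripper=-1)

```text
time: 1.35
position: [537.3, 257.8, 255.9]
orientation: [[-0.982, -0.186, -0.0], [-0.186, 0.982, -0.001], [0.0, -0.001, -1.0]]
force: [-1.0, 0.7, 0.5]
grip_width: -0.1
grip_force: 0.0
```

>>> jog_arm(commands=[[20,-20,0,0],[50,-50,0,0],[75,-75,0,0],[90,-90,0,0],[98,-92,-10,0],[98,-92,-40,0],[98,-92,-70,0],[98,-92,-80,0],[98,-92,-80,0],[98,-92,-80,0]])

```text
time: 2.6
position: [634.4, 168.6, 177.7]
orientation: [[-0.982, -0.188, 0.002], [-0.188, 0.982, 0.001], [-0.002, 0.001, -1.0]]
force: [1.5, -0.2, -0.0]
grip_width: -0.2
grip_force: 0.0
```

```bash
python3 - <<'E'
from bench import state,capture
import cv2,pickle
s=state();print(s["time"],s["position"],s["orientation"],s["force"],s["grip_width"])
c=capture("scene");pickle.dump(c,open("scene1.pkl","wb"))
cv2.imwrite("pics/s2.png",cv2.resize(c["color"][90:290,250:500],None,fx=3,fy=3,interpolation=cv2.INTER_CUBIC))
E
```

```text
2.6 [634.44404885 168.64431604 177.68059301] [[-9.82080205e-01 -1.88455734e-01  1.70521226e-03]
 [-1.88454516e-01  9.82081551e-01  8.50139991e-04]
 [-1.83487126e-03  5.13550705e-04 -9.99998185e-01]] [ 1.46989813 -0.17419212 -0.01481188] -0.2390787903519954
```

View pics/s2.png

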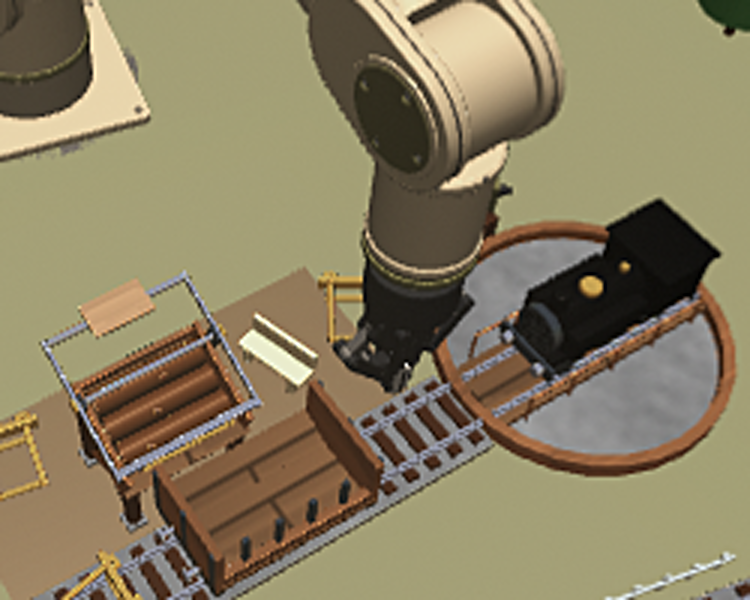

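The closed fingers are at crop (395,380), about 25 mm beyond the wagon's end board at (345,435) and clear of the engine. I'll lower and start the push.

>>> jog_arm(commands=[[0,0,-20,0],[0,0,-50,0],[0,0,-68,0],[0,0,-72,0],[0,0,-72,0],[0.5,-3,-72,0],[1.5,-8,-72,0],[2.5,-13,-72,0],[3.5,-18,-72,0],[4,-21,-72,0]])

```text
time: 3.9
position: [638.1, 146.5, 104.4]
orientation: [[-0.982, -0.188, -0.0], [-0.188, 0.982, 0.0], [0.0, 0.0, -1.0]]
force: [0.2, 0.0, 0.9]
grip_width: -0.1
grip_force: 0.0
```

>>> jog_arm(commands=[[0.5,-3,0,0],[1,-6,0,0],[2,-10,0,0],[2.5,-14,0,0],[3.5,-18,0,0],[4,-22,0,0],[5,-26,0,0],[5.5,-30,0,0],[6,-32,0,0],[6,-32,0,0]])

```text
time: 5.15
position: [643.9, 114.6, 104.3]
orientation: [[-0.982, -0.188, -0.0], [-0.188, 0.982, -0.0], [0.0, -0.0, -1.0]]
force: [-0.9, 0.1, -0.3]
grip_width: -0.2
grip_force: 0.0
```

```bash
python3 - <<'E'
from bench import state,capture
import cv2,pickle
s=state();print(s["time"],s["position"],s["force"])
c=capture("scene");pickle.dump(c,open("scene2.pkl","wb"))
cv2.imwrite("pics/s3.png",cv2.resize(c["color"][150:320,240:440],None,fx=3.5,fy=3.5,interpolation=cv2.INTER_CUBIC))
E
```

```text
5.15 [643.92194097 114.63569684 104.29530102] [-0.94009928  0.1073116  -0.25444389]
```

View pics/s3.png

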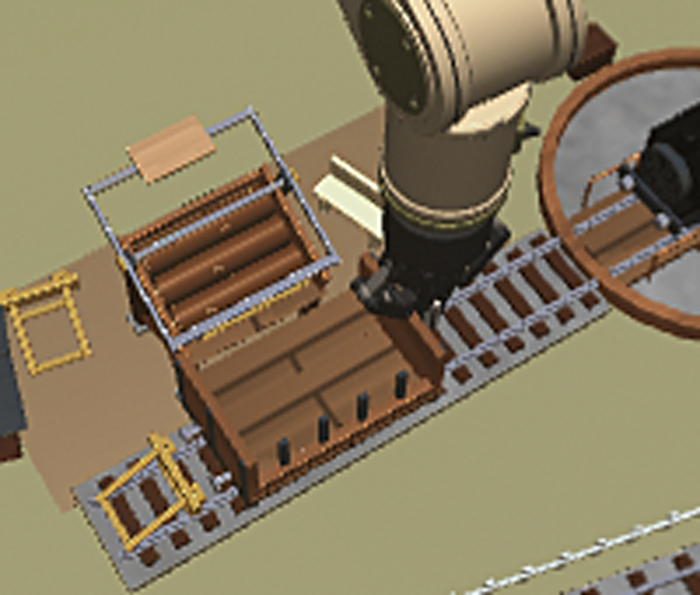

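The wagon's +y board is at crop (400,310) with the fingers against it. Its buffers at (205,440) still have a gap of about 15–20 mm to the stop at (175,470).

>>> jog_arm(commands=[[0.5,-2,0,0],[0.8,-4,0,0],[1,-6,0,0],[1.5,-8,0,0],[1.9,-10,0,0],[2.1,-11,0,0],[2.3,-12,0,0],[2.5,-13,0,0],[2.6,-14,0,0],[2.6,-14,0,0]])

```text
time: 6.45
position: [646.5, 101.8, 104.4]
orientation: [[-0.982, -0.189, 0.0], [-0.189, 0.982, 0.001], [-0.0, 0.001, -1.0]]
force: [0.1, 4.0, -1.7]
grip_width: -0.2
grip_force: 1.9
```

>>> jog_arm(commands=[[0,-0.5,0,0],[0.2,-1,0,0],[0.2,-1.5,0,0],[0.3,-2,0,0],[0.3,-2,0,0],[0.4,-2.5,0,0],[0.5,-3,0,0],[0.5,-3,0,0],[0.5,-3,0,0],[0.5,-3,0,0]])

```text
time: 7.7
position: [646.5, 101.6, 104.4]
orientation: [[-0.982, -0.191, -0.001], [-0.191, 0.982, 0.004], [-0.0, 0.004, -1.0]]
force: [-1.8, 11.2, 0.1]
grip_width: -0.5
grip_force: 5.7
```

The wagon is home: the tool stopped advancing and the force rose to 11 N. Next I back off, lift and go above the plate.

>>> jog_arm(commands=[[-1,5,0,0],[-3,15,0,0],[-5,25,0,0],[-6,30,10,0],[-6,30,40,0],[-6,30,80,0],[-6,30,120,0],[-6,30,142,0],[-6,30,146,0],[-6,30,146,0]])

```text
time: 8.95
position: [640.8, 128.1, 249.9]
orientation: [[-0.982, -0.188, -0.001], [-0.188, 0.982, -0.0], [0.001, -0.0, -1.0]]
force: [-0.0, -0.3, -0.1]
grip_width: -0.1
grip_force: 0.0
```

>>> jog_arm(commands=[[-10,-10,0,0],[-30,-32,0,0],[-55,-58,0,0],[-80,-85,0,0],[-105,-111,0,0],[-130,-138,0,0],[-148,-155,0,0],[-155,-161,0,0],[-155,-161,-15,0],[-155,-161,-25,0]])

```text
time: 10.2
position: [485.9, -32.0, 223.6]
orientation: [[-0.982, -0.189, -0.001], [-0.189, 0.982, -0.0], [0.001, 0.0, -1.0]]
force: [-0.4, 0.7, 0.6]
grip_width: 0.0
grip_force: 0.0
```

```bash
python3 - <<'E'
from bench import state,capture
import cv2,pickle,numpy as np
s=state();print(s["time"],s["position"],s["force"])
c=capture("scene");pickle.dump(c,open("scene3.pkl","wb"));d=capture("top");pickle.dump(d,open("top3.pkl","wb"))
a=cv2.resize(c["color"][150:300,250:370],None,fx=3.3,fy=3.3,interpolation=cv2.INTER_CUBIC)
b=cv2.resize(d["color"][130:280,270:390],None,fx=3.3,fy=3.3,interpolation=cv2.INTER_CUBIC)
cv2.imwrite("pics/s4.png",np.hstack([a,b]))
E
```

```text
10.2 [485.92551041 -32.03943948 223.63252586] [-0.44066488  0.72394638  0.57194409]
```

View pics/s4.png

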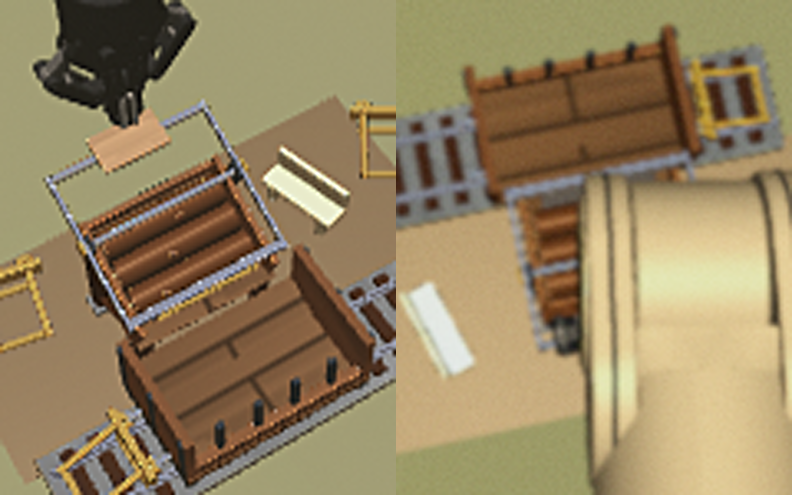

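The tip at left crop (128,122) is above the plate, whose centre is at (130,140), and the wagon stands against the stop. I'll check how the two line up in projection.

```bash
python3 - <<'E'
from h import *
s=pickle.load(open("scene3.pkl","rb"))
P=proj(s,[[486,-32,198.6],[486,-32,178],[491,-31.5,176]])
print((P-[250,150])*3.3+1.15)
E
```

```text
[[123.74294383 117.79316468]
 [125.74016877 133.46900306]
 [128.40444727 139.5049803 ]]
```

>>> jog_arm(commands=[[0,0,-12,0],[0,0,-18,0],[0,0,-23,0],[0,0,-28,0],[0,0,-33,0],[0,0,-38,0],[0,0,-41,0],[0,0,-42,0],[0,0,-43,0],[0,0,-43,0]])

```text
time: 11.55
position: [486.0, -32.9, 182.4]
orientation: [[-0.982, -0.188, -0.0], [-0.188, 0.982, 0.0], [-0.0, 0.0, -1.0]]
force: [-2.4, -1.1, 2.0]
grip_width: 0.0
grip_force: 1.3
```

```bash
python3 - <<'E'
from bench import state,capture
import cv2,pickle,numpy as np
s=state();print(s["time"],s["position"],s["force"])
c=capture("scene")
cv2.imwrite("pics/s5.png",cv2.resize(c["color"][150:300,250:370],None,fx=4,fy=4,interpolation=cv2.INTER_CUBIC))
E
```

```text
11.55 [486.03469524 -32.92200404 182.3558755 ] [-2.38559039 -1.0509993   2.00646525]
```

View pics/s5.png

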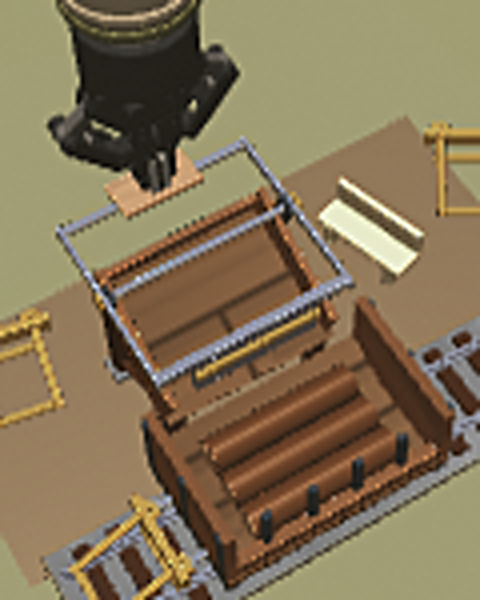

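All three logs lie on the wagon at crop (285,425), (310,450) and (335,480), and the gate is up. I'll let the plate up slowly and then clear away.

>>> jog_arm(commands=[[0,0,0,0],[0,0,0,0],[0,0,4,0],[0,0,8,0],[0,0,12,0],[0,0,17,0],[0,0,22,0],[0,0,35,0],[0,0,55,0],[0,0,75,0]])

```text
time: 12.85
position: [485.9, -33.0, 258.6]
orientation: [[-0.982, -0.188, -0.0], [-0.188, 0.982, 0.0], [0.0, 0.0, -1.0]]
force: [0.3, -0.4, -0.3]
grip_width: 0.3
grip_force: 0.0
```

>>> jog_arm(commands=[[-5,0,20,0],[-15,0,40,0],[-30,0,50,0],[-40,0,50,0],[-45,0,50,0],[-45,0,50,0],[-45,0,50,0],[-45,0,50,0],[-45,0,50,0],[-45,0,50,0]])

```text
time: 14.1
position: [441.1, -32.9, 307.3]
orientation: [[-0.982, -0.188, -0.0], [-0.188, 0.982, 0.0], [0.0, 0.0, -1.0]]
force: [-0.4, 0.2, 0.0]
grip_width: -0.1
grip_force: 0.0
```

```bash
python3 - <<'E'
from bench import state,capture
from h import *
s=state();print(s["time"],s["position"],s["force"])
c=capture("scene");d=capture("top");pickle.dump(c,open("scene4.pkl","wb"));pickle.dump(d,open("top4.pkl","wb"))
a=cv2.resize(c["color"][150:300,250:370],None,fx=3.3,fy=3.3,interpolation=cv2.INTER_CUBIC)
b=cv2.resize(d["color"][130:280,270:390],None,fx=3.3,fy=3.3,interpolation=cv2.INTER_CUBIC)
cv2.imwrite("pics/s6.png",np.hstack([a,b]))
E
```

```text
14.1 [441.10553215 -32.86264323 307.28196143] [-0.4055347   0.19226339  0.0245892 ]
```

View pics/s6.png

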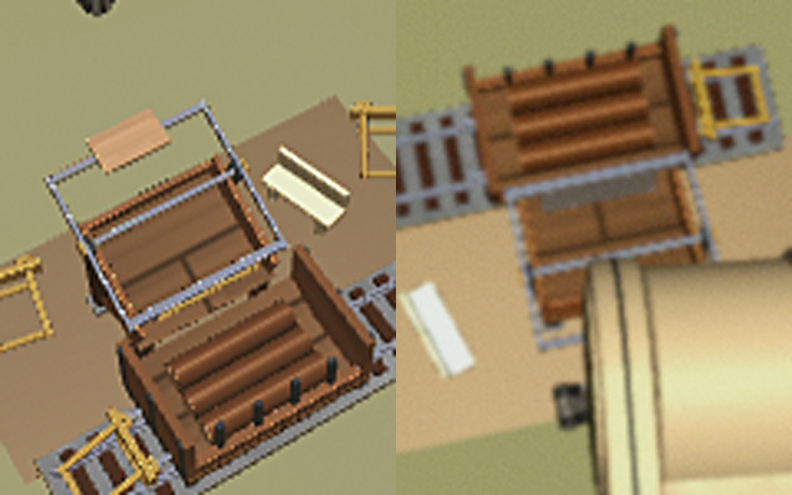

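The logs lie on the wagon at left crop (235,345), (250,368) and (265,390), centred between its ends. The wagon is against the stop and the plate is back up, so I'm handing in.

```bash
python3 -c "
from bench import close_job
print(close_job())"
```

```text
the job is handed in; nothing more can be done
None
```

I handed the job in at about 14 s of the 43 s allowed. The wagon is home against the buffer stop, all three logs lie on it, the lever is back up with the gate shut, and the arm stands clear; I judged this from the final images, and no verdict came back.

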